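# Index the sampler arm by one hole with its pull ring

## Task

The sampler's swing arm is locked by a spring pin in the middle hole of its index plate. Hook a fingertip through the red ring under its top bar, without pinching it, lift the pin clear of the hole, swing the arm one hole so that its probe hangs over the green cup, and let the pin drop fully home in that hole. Finish clear of it, and leave the cups, the bottle and the jar standing where they are.

Things in the scene. Friction and masses are not known exactly. Their poses are not given: they have to be found in the camera images.
- index_pin (a joint): Lift of the steel index pin and its red ring, m: 0 = fully home in a hole (start), up to the stop at 0.022. The round-tipped 9 mm pin sits 10 mm deep: above 0.010 it is clear of the plate and the arm can swing. A spring presses it down, 3.6 N when home, 5.4 N at 0.015, so it drops by itself when let go over a hole. It moves only straight up and down in the arm.
- ring (a point): Centre of the opening of the red pull ring on the pin, on one end of the arm, 130 mm from the pivot, about 145 mm above the bench at start; rises with the pin. Upright oblong of 7 mm round bar; opening 52 mm wide (y), 46 mm high (z), corners cut by 10 mm. Its x axis is level, through the opening, from ring to pivot. A shut gripper tilted 45 degrees, pointing down and towards the pivot, fits in.
- ring_bar (a point): Middle of the underside of the ring's top bar, 23 mm above the centre of the opening: the place to hook and lift. The bottom bar's top is 46 mm below; the arm's flat top 78 mm below, with a brass collar (23 mm diameter) 65 mm below. The space outside the ring (away from the pivot) is free. Axes as for the ring.
- swing_arm (a joint): Angle of the blue swing arm about its vertical pivot, rad, positive anticlockwise from above; 0 = middle hole (start). Index plate holes at -0.698, -0.349, 0, 0.349, 0.698; the pin has about 0.012 rad play in a hole. The free arm turns under 1 N at the ring and stays where left. Ring and probe are at opposite ends and move opposite ways: positive brings the probe to the stand's +y side.
- pivot (a point): Point on the vertical axis of the swing arm, 84 mm above the bench. Axes of the fixed stand: z up, x from the plate's middle hole through the pivot to the cups (to the left of straight ahead by 63 to 97 degrees), y to the left of that.
- probe_tip (a point): Lower tip of the thin white probe on the other end of the arm, 85 mm from the pivot, 58 mm above the bench and 6 mm above the cups' rims.
- green_cup_rim (a point): Centre of the mouth of the loose green plastic sample cup, 42 mm diameter, 40 mm tall, standing on the stand's base (12 mm thick). It stands one hole to one side of the middle, 85 mm from the pivot; the white cup one hole to the other side; which is which varies.
- white_cup_rim (a point): Centre of the mouth of the loose white cup, same size as the green one. Not to be disturbed.
- amber_bottle: Loose amber glass bottle, 52 mm diameter, 110 mm tall, beside the stand; origin at the centre of its underside. Not to be disturbed.
- white_jar: Loose white plastic jar, 62 mm diameter, 60 mm tall, beside the stand; origin at the centre of its underside. Not to be disturbed.
Not all that is in view belongs to the job. Leave any brown or pink look-alike of the part that bears white_cup_rim alone.

How it is judged:
On the way:
1. the pin is lifted clear of the middle hole (value of joint index_pin above 0.0095 m and value of joint swing_arm between -0.12 and 0.12 rad), for 0.05 s.
At the end, for the whole second after the job is handed in: The pin is home (within 2 mm) in the hole next to the middle one on the green cup's side, the arm within 0.03 rad of that hole and at rest, the probe tip within 15 mm (horizontally) of the green cup's centre; both cups, bottle and jar upright within 12 mm of where they began (value of joint index_pin below 0.002 m and (value of joint swing_arm between 0.31907 and 0.37907 rad or value of joint swing_arm between -0.37907 and -0.31907 rad) and horizontal distance between probe_tip and green_cup_rim below 0.015 m and velocity of joint swing_arm between -0.02 and 0.02 rad/s and distance of each of green_cup_rim, white_cup_rim, amber_bottle, white_jar from where it was at the start of the episode below 0.012 m and angle between each of green_cup_rim, white_cup_rim, amber_bottle, white_jar's own z axis and vertical below 0.1 rad); the robot touches nothing.
It fails at once if a cup, the bottle or the jar is lifted, tipped or pushed away (over 15 mm or 0.3 rad) (distance of any of green_cup_rim, white_cup_rim, amber_bottle, white_jar from where it was at the start of the episode above 0.015 m or angle between any of green_cup_rim, white_cup_rim, amber_bottle, white_jar's own z axis and vertical above 0.3 rad).
It fails at once if the arm is swung more than halfway past the next hole (value of joint swing_arm above 0.523605 rad or value of joint swing_arm below -0.523605 rad).
It fails at once if the ring is pinched or wrenched (over 30 N between the fingers and the ring) (contact force between the fingers and index_pin above 30 N).
It also fails if it takes over 35 s, if anything falls off the work surface, if the arm or the gripper's body presses on something with over 40 N, if the wrist force passes 120 N, or if a joint passes its speed limit or range.

## Robot

A 7-joint arm with a two-finger parallel gripper is mounted at the origin on the work surface. World frame = base frame: x ahead of the robot, y to its left, z up, the work surface at z = 0. Lengths are in m, angles in rad, forces in N, time in s.
With the tool pointing down it reaches from about 0.425 to 0.925 m from the base axis. Payload 6.8 kg.
Tool frame: the origin (TCP) lies between the finger pads; the fingertips stand 11 mm ahead of it and the grasp point (between the pads) lies 8 mm behind it; z points along the fingers, y is the line along which they close (so a half turn about z gives the same grasp; the last joint's range is limited). The gripper opens to 85 mm and grips with 20 to 120 N. Pads are 22 mm wide; open, the fingers measure 114 mm over their backs; the gripper's body (76 mm by 85 mm) begins 54 mm behind the grasp point. The pads swing forward as they close: fully open they stand 13 mm farther back than shut.
Start: joints at [-1.294, 0.477, 0.022, 1.555, -0.011, 1.109, -0.083], TCP at [0.253, 0.626, 0.242] pointing down, gripper open.
Joint ranges: [-2.96, 2.96], [-0.34, 2.1], [-1.41, 1.46], [0.24, 2.44], [-1.37, 4.51], [0.17, 1.92], [-2.96, 2.96]. Speed limits (rad/s): [2.39, 2.39, 3.14, 3.14, 3.14, 3.14, 3.14].

## Interface

Orientations are given as a rotation vector (axis times angle).
In Python, from bench import r gives the robot as it stands.
- The arm moves only by the tool send_rows, never from a script. Its argument "deltas" is a list of rows, each an object of numbers: "dx", "dy", "dz": the shift along the world's x, y, z in mm; "rx", "ry", "rz": the turn, a rotation vector about the world's x, y, z in degrees. A call has 1 to 5 rows; each row is the pose to reach, as a shift and turn from the pose commanded when the call began; what a row does not reach only later rows make up. A row lasts 1/12 s, in which the tool goes at most 41.7 mm and 7.16 degrees, less where a joint would pass 70% of its speed; a pose out of reach is approached as far as the arm can. A call with a gripper value outside its range is refused whole. "jaw" is the finger opening in mm, from 0 to 85.4, set as the call begins (left out, the last holds). The fingers move at their own pace and stop on an object; "newtons" is the grip in N (left out, the last holds). Time passes only in rows, so rows that repeat a pose let the fingers close. It gives the time, the measured TCP pose, the force, the opening and the grip force at its end, in the units of the state.
- r.get_obs(): the state, without advancing time (a new reading comes with each control period).
- r.grab_frame(name): name is "scene" or "top" or "wrist"; returns a dict with "frame" (384x512x3 uint8, blue, green, red), "z_map" (384x512 float32, m along the optical axis (not along the pixel's ray), 0 where there is no reading), "vertical_fov" (degrees; the focal length in pixels is half the picture's height over the tangent of half this angle, whatever the lens; pixels are square), "cx", "cy" (the principal point, pixels), "xyz" and "orientation" of the camera in the world. Camera axes: x right, y down, z forward; pixel columns grow to the right and rows downward; lengths in m; the calibration is good to about 2 mm. A picture is of the moment at which its call begins.
- r.hand_in(): hands the job in; it is judged then, once.
The state is a dict: "clock": time; "joints": joint angles; "qvel": joint speeds; "tau": joint torques, N m; "tcp_pos": TCP position; "orientation": TCP orientation; "contact_force": force on the tool from outside, world axes, zero at the start; "moment": the same for the moment, N m; "grip_width": finger opening in m; "gripper_force": force on a finger pad.
Only numpy, scipy, OpenCV 4.12 (cv2) and the standard library are available. Lean on these libraries where they do the work, as an engineer would, in place of code of your own. Each camera call takes 0.05 s, during which the arm holds its last target. There are 200 camera calls.

## Working session

There is one attempt and no reset: what is moved stays moved. The work goes in short steps, Python scripts to look and compute and a tool call to move; the robot and the scene stay as the last step left them, time stands still between calls to the robot, and variables do not carry over. Pictures are saved under pics/ and viewed, at most 10 in all, crops included, and the job is handed in when it is done.

Besides the shell and the picture viewer there is one more tool, called after ">>>" by a JSON object that holds its "name" and its "arguments", one argument or row to a line. send_rows: Moves the arm, as the interface text tells. Its arguments: {"type":"object","properties":{"deltas":{"type":"array","items":{"type":"object","properties":{"dx":{"type":"number"},"dy":{"type":"number"},"dz":{"type":"number"},"rx":{"type":"number"},"ry":{"type":"number"},"rz":{"type":"number"}}}},"jaw":{"type":"number"},"newtons":{"type":"number"}},"required":["deltas"]}

```bash
mkdir -p pics
cat > h.py <<'E'
import numpy as np, cv2
from scipy.spatial.transform import Rotation as R
from bench import r
def cam(f):
    h,w=f['frame'].shape[:2]; F=h/2/np.tan(np.radians(f['vertical_fov'])/2)
    o=np.array(f['orientation']); M=R.from_rotvec(o).as_matrix() if o.shape==(3,) else (o if o.shape==(3,3) else R.from_quat(o).as_matrix())
    return F,M,np.array(f['xyz'])
def cloud(f):
    F,M,t=cam(f); z=f['z_map']; v,u=np.mgrid[:z.shape[0],:z.shape[1]]
    P=np.stack([(u-f['cx'])/F*z,(v-f['cy'])/F*z,z],-1)@M.T+t
    P[z==0]=np.nan; return P
def ray(f,u,v,h):
    F,M,t=cam(f); d=M@np.array([(u-f['cx'])/F,(v-f['cy'])/F,1]); return t+d*(h-t[2])/d[2]
def proj(f,p):
    F,M,t=cam(f); q=M.T@(np.array(p)-t); return F*q[0]/q[2]+f['cx'],F*q[1]/q[2]+f['cy']
E
python3 - <<'E'
from h import *
ims=[]
for n in("scene","top"):
    f=r.grab_frame(n); ims.append(f['frame']); print(n,f['xyz'],f['orientation'],f['vertical_fov'],f['cx'],f['cy'])
    np.savez('pics/'+n,**f)
    cv2.imwrite(f'pics/{n}.png',cv2.resize(f['frame'],(800,600)))
print(r.get_obs())
E
```

```text
scene [1.24132417 0.05615831 0.75499043] [-1.86591481 -1.6005899   0.67227532] 46.29228389976033 257.382292966949 185.43775863293055
top [0.51406505 0.13675359 0.7697089 ] [-2.14266543  2.14022132 -0.17903873] 57.174996059026306 257.782936774369 193.33648197337888
{'clock': 0.1, 'joints': array([-1.29408611,  0.47775177,  0.02237043,  1.55631719, -0.0115027 ,
        1.10929852, -0.0830886 ]), 'qvel': array([-0.00053406, -0.00310606, -0.00010697, -0.00287374,  0.00032728,
        0.0006034 ,  0.00096179]), 'tau': array([ 3.52066607e-03, -5.97758174e+01,  1.61317728e+00, -2.81951970e+01,
        1.28019287e-02,  5.03222531e-03,  2.53476893e-07]), 'tcp_pos': array([0.2532192 , 0.62516538, 0.24141538]), 'orientation': array([-6.00691095e-01, -3.08344000e+00,  2.56930773e-03]), 'contact_force': array([0.28861269, 0.47282424, 0.00854948]), 'moment': array([-0.02206852, -0.00478802,  0.01660592]), 'gripper_force': 0.0, 'grip_width': 0.08543443582299053}
```

View pics/scene.png

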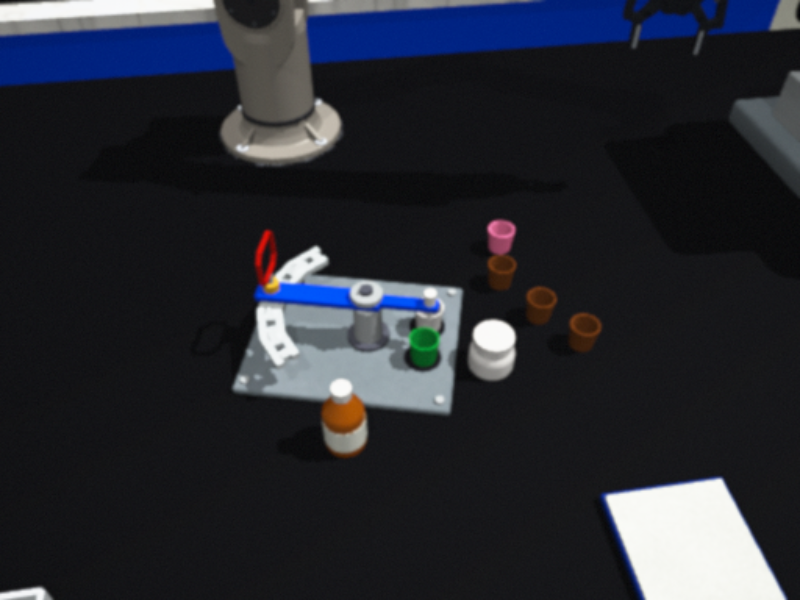

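View pics/top.png

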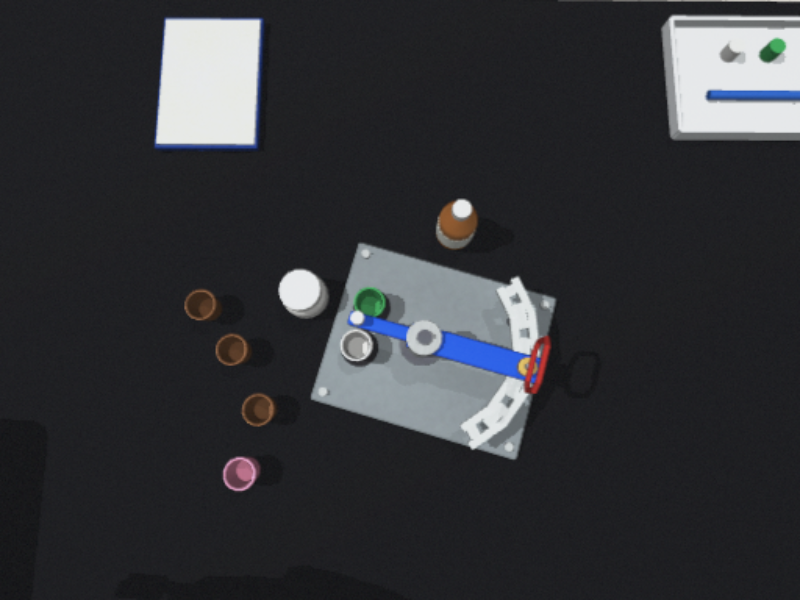

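The scene view shows the stand, with the red ring at about (265,258), the green cup at (424,347) and the white cup behind the probe. In the top view the ring is at (537,365), the pivot at (424,338), the green cup at (370,302) and the white cup at (357,346).

Candidates in the top view:
- **Green:** the cup on the stand at (370,302), and a small green cylinder in the tray at (772,50). The one on the stand beside the probe fits the description.
- **White cup:** (357,346), with brown and pink look-alikes off the stand.

Next I'll measure and take an enlarged crop.

Run:
```python
from h import *
fs={n:dict(np.load(f'pics/{n}.npz')) for n in('scene','top')}
for n,f in fs.items():
    P=cloud(f); hsv=cv2.cvtColor(f['frame'],cv2.COLOR_BGR2HSV); H,S,V=[hsv[...,i].astype(int) for i in range(3)]
    def rep(name,m,zlo,zhi):
        m=m&(P[...,2]>zlo)&(P[...,2]<zhi)&(P[...,0]>.3)&(P[...,0]<.8)
        q=P[m]; v,u=np.nonzero(m)
        print(n,name,len(q),'px',u.mean().round(1),v.mean().round(1),'med',np.median(q,0).round(4),'lo',np.percentile(q,3,axis=0).round(4),'hi',np.percentile(q,97,axis=0).round(4)); return q,m
    q,m=rep('red',((H<5)|(H>174))&(S>180)&(V>80),.09,.2)
    c=q[:,:2].mean(0); w,E=np.linalg.eigh(np.cov((q[:,:2]-c).T)); print('  ring long dir',E[:,1],np.ptp((q[:,:2]-c)@E[:,1]))
    top=q[q[:,2]>.163]; print('  topbar',len(top),top.mean(0) if len(top) else '')
    q,m=rep('blue',(abs(H-115)<12)&(S>150)&(V>60),.06,.12)
    q=q[abs(q[:,2]-np.median(q[:,2]))<.006]
    c=q[:,:2].mean(0); w,E=np.linalg.eigh(np.cov((q[:,:2]-c).T)); print('  arm dir',E[:,1],c,np.ptp((q[:,:2]-c)@E[:,1]), np.ptp((q[:,:2]-c)@E[:,0]))
    rep('green',(abs(H-65)<15)&(S>120)&(V>40),.005,.08)
f=fs['top']
for u,v,h in((424,338,.084+.02),(370,302,.052),(357,346,.052),(537,365,.15),(357,318,.1)): print(ray(f,u*.64,v*.64,h).round(4))
c=np.hstack([cv2.resize(f['frame'][160:300,210:370],(400,350),interpolation=3),cv2.resize(fs['scene']['frame'][130:270,140:300],(400,350),interpolation=3)])
cv2.imwrite('pics/crop.png',c)
```

```text
scene red 223 px 169.8 164.1 med [ 0.5449 -0.0177  0.152 ] lo [ 0.5172 -0.0275  0.1199] hi [ 0.5766 -0.0073  0.1757]
  ring long dir [-0.96178491  0.27380611] 0.06597777763815754
  topbar 86 [ 0.55160469 -0.01898494  0.17178179]
scene blue 968 px 214.9 190.4 med [0.5711 0.0553 0.0896] lo [ 0.543  -0.0339  0.083 ] hi [0.6099 0.1838 0.0921]
  arm dir [0.26196458 0.96507749] [0.57323808 0.06581054] 0.24728145203172042 0.035384305148674244
scene green 407 px 270.9 221.4 med [0.6322 0.1766 0.0383] lo [0.6123 0.1591 0.0126] hi [0.6511 0.194  0.0529]
top red 173 px 343.9 233.8 med [ 0.5425 -0.0177  0.1699] lo [ 0.5143 -0.0253  0.1202] hi [ 0.5703 -0.0072  0.1759]
  ring long dir [-0.96146265  0.27493556] 0.06107296895030409
  topbar 103 [ 0.54239604 -0.01761223  0.17299424]
top blue 1150 px 293.0 222.7 med [0.5637 0.0522 0.0904] lo [ 0.5352 -0.013   0.0881] hi [0.6004 0.1761 0.0927]
  arm dir [0.27099444 0.96258091] [0.56636799 0.06415639] 0.2408664048341528 0.0315798691938724
top green 281 px 236.7 192.6 med [0.6357 0.1764 0.0205] lo [0.6182 0.158  0.0134] hi [0.6473 0.1938 0.0539]
[0.5773 0.1063 0.104 ]
[0.6297 0.1749 0.052 ]
[0.5716 0.1913 0.052 ]
[ 0.5427 -0.0182  0.15  ]
[0.6021 0.1881 0.1   ]
```

View pics/crop.png

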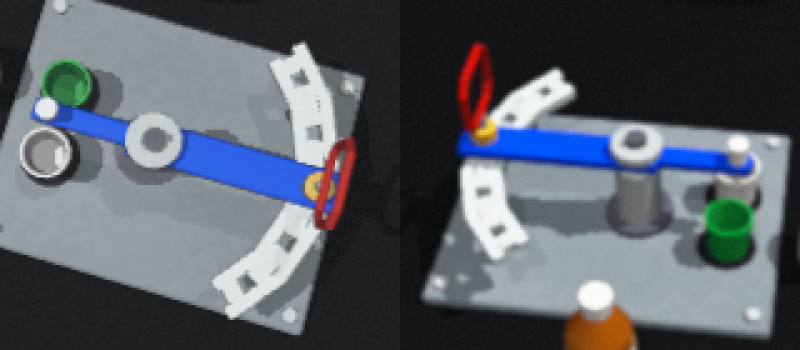

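The crop confirms the ring on the blue arm and the green cup on the stand's world +x side, which is stand -y. The swing therefore has to be negative, with the ring moving towards world -x. Pulled-back approach first.

>>> {"name": "send_rows", "arguments": {
  "deltas": [
    {"dx": 13, "dy": -34, "dz": 14, "rz": -6},
    {"dx": 26, "dy": -68, "dz": 28, "rz": -12},
    {"dx": 39, "dy": -102, "dz": 42, "rz": -18},
    {"dx": 52, "dy": -136, "dz": 56, "rz": -24},
    {"dx": 65, "dy": -170, "dz": 70, "rz": -30}
  ],
  "jaw": 0,
  "newtons": 20
}}

```text
$.deltas[0]: bad value
```

>>> {"name": "send_rows", "arguments": {
  "deltas": [
    {"dx": 13, "dy": -36, "dz": 0, "rz": -6},
    {"dx": 26, "dy": -72, "dz": 0, "rz": -12},
    {"dx": 39, "dy": -108, "dz": 0, "rz": -18},
    {"dx": 52, "dy": -144, "dz": 0, "rz": -24},
    {"dx": 65, "dy": -180, "dz": 0, "rz": -30}
  ]
}}

```text
$.deltas[0]: bad value
```

>>> {"name": "send_rows", "arguments": {
  "deltas": [
    {"dx": 13, "dy": -36, "dz": 0, "rz": -6},
    {"dx": 26, "dy": -72, "dz": 0, "rz": -12},
    {"dx": 39, "dy": -108, "dz": 0, "rz": -18},
    {"dx": 52, "dy": -144, "dz": 0, "rz": -24},
    {"dx": 65, "dy": -180, "dz": 0, "rz": -30}
  ]
}}

```text
$.deltas[0]: bad value
```

```bash
cat >> h.py <<'E'
d=np.array([.268,.9634,0]); d/=np.linalg.norm(d)
C=np.array([.543,-.0175,.145])
def target(ang=0):
    dd=R.from_rotvec([0,0,ang]).apply(d); z=(dd-[0,0,1])/np.sqrt(2); y=np.cross(dd,[0,0,1]); x=np.cross(y,z)
    return R.from_matrix(np.c_[x,y,z])
def to(p,ang=0):
    o=r.get_obs(); T=target(ang); rv=(T*R.from_rotvec(o['orientation']).inv()).as_rotvec()
    print('t',o['clock'],'tcp',o['tcp_pos'].round(4),'shift mm',((p-o['tcp_pos'])*1e3).round(1),'turn deg',np.degrees(rv).round(1),'F',o['contact_force'].round(1),'q',o['joints'].round(2))
E
python3 -c "
from h import *
to(C-.120*target().as_matrix()[:,2])"
```

```text
t 0.1 tcp [0.2532 0.6252 0.2414] shift mm [ 267.  -724.4  -11.6] turn deg [ 44.1  21.6 -78.9] F [0.3 0.5 0. ] q [-1.29  0.48  0.02  1.56 -0.01  1.11 -0.08]
```

The moves were refused, probably because each row needs all six numbers.

>>> {"name": "send_rows", "arguments": {
  "deltas": [
    {"dx": 13, "dy": -34, "dz": 14, "rx": 0, "ry": 0, "rz": -6},
    {"dx": 26, "dy": -68, "dz": 28, "rx": 0, "ry": 0, "rz": -12},
    {"dx": 39, "dy": -102, "dz": 42, "rx": 0, "ry": 0, "rz": -18},
    {"dx": 52, "dy": -136, "dz": 56, "rx": 0, "ry": 0, "rz": -24},
    {"dx": 65, "dy": -170, "dz": 70, "rx": 0, "ry": 0, "rz": -30}
  ],
  "jaw": 0,
  "newtons": 20
}}

```text
clock: 0.52
tcp_pos: [0.3186, 0.4537, 0.3124]
orientation: [-1.386, -2.819, 0.001]
contact_force: [0.6, 0.7, 0.4]
grip_width: 0.0261
gripper_force: 0.0
```

>>> {"name": "send_rows", "arguments": {
  "deltas": [
    {"dx": 13, "dy": -36, "dz": 0, "rx": 0, "ry": 0, "rz": -6},
    {"dx": 26, "dy": -72, "dz": 0, "rx": 0, "ry": 0, "rz": -12},
    {"dx": 39, "dy": -108, "dz": 0, "rx": 0, "ry": 0, "rz": -18},
    {"dx": 52, "dy": -144, "dz": 0, "rx": 0, "ry": 0, "rz": -24},
    {"dx": 65, "dy": -180, "dz": 0, "rx": 0, "ry": 0, "rz": -30}
  ]
}}

```text
clock: 0.93
tcp_pos: [0.3834, 0.2736, 0.3121]
orientation: [-2.068, -2.365, 0.0]
contact_force: [0.9, -0.3, -0.3]
grip_width: -0.0001
gripper_force: 0.0
```

>>> {"name": "send_rows", "arguments": {
  "deltas": [
    {"dx": 13, "dy": -36, "dz": 0, "rx": 0, "ry": 0, "rz": -6},
    {"dx": 26, "dy": -72, "dz": 0, "rx": 0, "ry": 0, "rz": -12},
    {"dx": 39, "dy": -108, "dz": 0, "rx": 0, "ry": 0, "rz": -18},
    {"dx": 52, "dy": -144, "dz": 0, "rx": 0, "ry": 0, "rz": -24},
    {"dx": 65, "dy": -180, "dz": 0, "rx": 0, "ry": 0, "rz": -30}
  ]
}}

```text
clock: 1.35
tcp_pos: [0.4483, 0.0937, 0.3122]
orientation: [-2.609, -1.749, -0.0]
contact_force: [1.0, 0.4, 0.0]
grip_width: 0.0002
gripper_force: 0.0
```

```bash
python3 -c "
from h import *
to(C-.120*target().as_matrix()[:,2])"
```

```text
t 1.35 tcp [0.4483 0.0937 0.3122] shift mm [  71.9 -192.9  -82.4] turn deg [ 42.6 -14.6   6.4] F [1.  0.4 0. ] q [-0.85  0.03  0.53  1.99 -0.01  1.13 -0.71]
```

>>> {"name": "send_rows", "arguments": {
  "deltas": [
    {"dx": 14, "dy": -38, "dz": 0, "rx": 6, "ry": -2, "rz": 0.8},
    {"dx": 28, "dy": -76, "dz": 0, "rx": 12, "ry": -4, "rz": 1.7},
    {"dx": 43, "dy": -114, "dz": 0, "rx": 18, "ry": -6, "rz": 2.6},
    {"dx": 57, "dy": -152, "dz": 0, "rx": 24, "ry": -8, "rz": 3.5},
    {"dx": 72, "dy": -190, "dz": 0, "rx": 30, "ry": -10, "rz": 4.4}
  ]
}}

```text
clock: 1.77
tcp_pos: [0.4962, -0.0354, 0.3113]
orientation: [-2.308, -1.655, -0.461]
contact_force: [0.6, 0.2, 0.2]
grip_width: 0.0001
gripper_force: 0.0
```

```bash
python3 -c "
from h import *
to(C-.120*target().as_matrix()[:,2])"
```

```text
t 1.7667 tcp [ 0.4962 -0.0354  0.3113] shift mm [ 24.  -63.8 -81.4] turn deg [19.8 -7.7  2.5] F [0.6 0.2 0.2] q [-0.5   0.14  0.79  1.97 -0.57  1.15  0.22]
```

>>> {"name": "send_rows", "arguments": {
  "deltas": [
    {"dx": 5, "dy": -13, "dz": 0, "rx": 4, "ry": -1.5, "rz": 0.5},
    {"dx": 10, "dy": -26, "dz": 0, "rx": 8, "ry": -3, "rz": 1},
    {"dx": 15, "dy": -39, "dz": 0, "rx": 12, "ry": -4.6, "rz": 1.5},
    {"dx": 20, "dy": -52, "dz": 0, "rx": 16, "ry": -6.2, "rz": 2},
    {"dx": 24, "dy": -64, "dz": 0, "rx": 20, "ry": -7.7, "rz": 2.5}
  ]
}}

```text
clock: 2.18
tcp_pos: [0.5202, -0.0992, 0.3105]
orientation: [-2.02, -1.534, -0.836]
contact_force: [1.4, 0.2, 0.2]
grip_width: 0.0
gripper_force: 0.0
```

```bash
python3 -c "
from h import *
to(C-.120*target().as_matrix()[:,2])"
```

```text
t 2.1833 tcp [ 0.5202 -0.0992  0.3105] shift mm [  0.   -0.  -80.6] turn deg [-0.1 -0.1 -0. ] F [1.4 0.2 0.2] q [-0.1   0.38  0.76  1.9  -0.98  1.47  0.76]
```

>>> {"name": "send_rows", "arguments": {
  "deltas": [
    {"dx": 0, "dy": 0, "dz": -27, "rx": 0, "ry": 0, "rz": 0},
    {"dx": 0, "dy": 0, "dz": -54, "rx": 0, "ry": 0, "rz": 0},
    {"dx": 0, "dy": 0, "dz": -81, "rx": 0, "ry": 0, "rz": 0},
    {"dx": 4, "dy": 14, "dz": -95, "rx": 0, "ry": 0, "rz": 0},
    {"dx": 7, "dy": 27, "dz": -109, "rx": 0, "ry": 0, "rz": 0}
  ]
}}

```text
clock: 2.6
tcp_pos: [0.5265, -0.0714, 0.1996]
orientation: [-2.025, -1.533, -0.829]
contact_force: [0.6, 0.5, 0.4]
grip_width: 0.0002
gripper_force: 0.0
```

Run:
```python
from h import *
Z=target().as_matrix()[:,2]
to(C+.009*Z)
ims=[]
for n,(u,v) in(("scene",(90,60)),("top",(270,130)),("wrist",None or(0,0))):
    f=r.grab_frame(n); np.savez('pics/b'+n,**f)
    ims.append(cv2.resize(f['frame'][v:v+180,u:u+180] if n!='wrist' else f['frame'],(400,400) if n!='wrist' else (533,400),interpolation=3))
    tip=r.get_obs()['tcp_pos']+.011*Z; print(n,proj(f,tip),proj(f,C))
cv2.imwrite('pics/b1.png',np.hstack(ims[:2]))
cv2.imwrite('pics/b2.png',ims[2])
for n in("scene","top"):
    f=dict(np.load(f'pics/b{n}.npz')); P=cloud(f); hsv=cv2.cvtColor(f['frame'],cv2.COLOR_BGR2HSV); H,S,V=[hsv[...,i].astype(int) for i in range(3)]
    m=((H<5)|(H>174))&(S>180)&(V>80)&(P[...,2]>.163)&(P[...,2]<.2); print(n,P[m].mean(0),P[m].max(0),P[m].min(0))
```

```text
t 2.6 tcp [ 0.5265 -0.0714  0.1996] shift mm [ 18.2  60.  -60.9] turn deg [ 0.1 -0.4  0. ] F [0.6 0.5 0.4] q [-0.09  0.53  0.69  2.01 -1.11  1.34  0.94]
scene (np.float64(145.33201099678547), np.float64(144.98811952072123)) (np.float64(170.22966585681755), np.float64(164.72925965660855))
top (np.float64(376.48462440811824), np.float64(241.54873957905625)) (np.float64(342.5673605521492), np.float64(233.55834287898563))
wrist (np.float64(258.18016668333536), np.float64(248.50492752514958)) (np.float64(261.0133055082847), np.float64(204.76975994840404))
scene [ 0.5512781  -0.0188078   0.17189391] [ 0.57528884 -0.00697626  0.17626647] [ 0.51500208 -0.02740543  0.16314719]
top [ 0.54249518 -0.01748909  0.17290697] [ 0.57229974 -0.00739844  0.17692863] [ 0.51431267 -0.02684941  0.16309582]
```

View pics/b1.png

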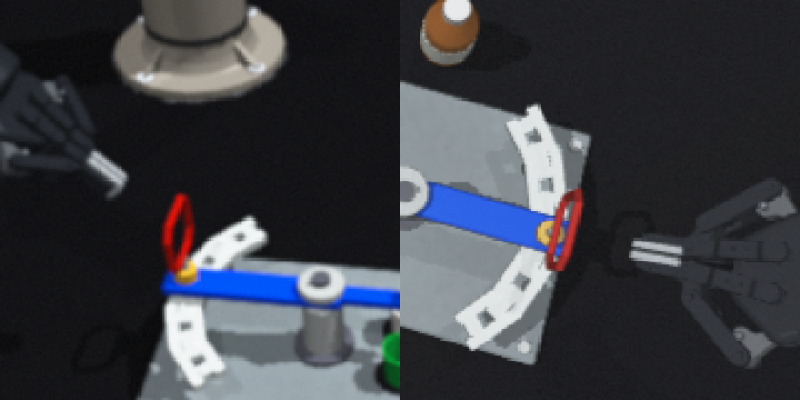

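View pics/b2.png

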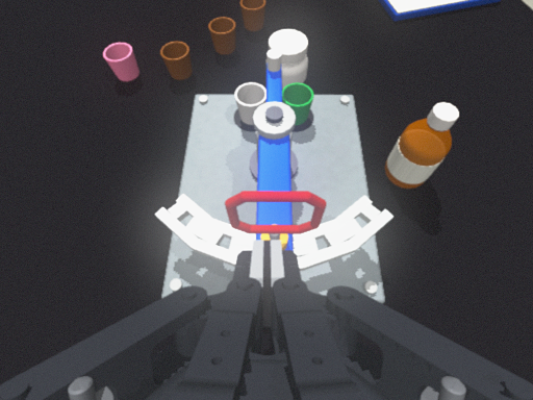

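The tip sits in line with and outside the ring opening. In the wrist view the tip is at (267,245) and the ring at (275,213). Entering along the tool axis now.

>>> {"name": "send_rows", "arguments": {
  "deltas": [
    {"dx": 4, "dy": 12, "dz": -12, "rx": 0, "ry": 0, "rz": 0},
    {"dx": 8, "dy": 24, "dz": -24, "rx": 0, "ry": 0, "rz": 0},
    {"dx": 12, "dy": 36, "dz": -36, "rx": 0, "ry": 0, "rz": 0},
    {"dx": 16, "dy": 48, "dz": -48, "rx": 0, "ry": 0, "rz": 0},
    {"dx": 19, "dy": 60, "dz": -59, "rx": 0, "ry": 0, "rz": 0}
  ]
}}

```text
clock: 3.17
tcp_pos: [0.5469, -0.012, 0.1433]
orientation: [-2.024, -1.537, -0.833]
contact_force: [-0.2, -0.0, 0.1]
grip_width: 0.0
gripper_force: 0.0
```

Run:
```python
from h import *
to(C+.009*target().as_matrix()[:,2]+[.001,0,0])
ims=[]
for n,(u,v) in(("scene",(90,60)),("top",(270,130))):
    f=r.grab_frame(n); ims.append(cv2.resize(f['frame'][v+40:v+160,u+20:u+140],(400,400),interpolation=3))
cv2.imwrite('pics/c1.png',np.hstack(ims))
```

```text
t 3.1667 tcp [ 0.5469 -0.012   0.1433] shift mm [-1.2  0.6 -4.6] turn deg [ 0.1 -0.1 -0. ] F [-0.2 -0.   0.1] q [-0.15  0.6   0.61  2.06 -1.25  1.23  1.  ]
```

View pics/c1.png

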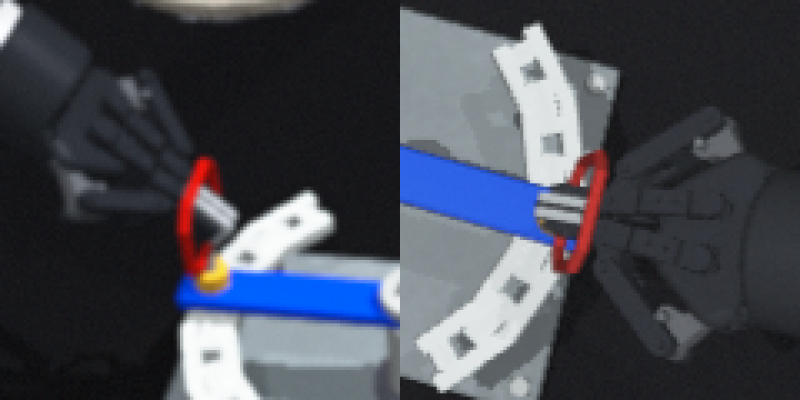

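The fingertip is through the opening with no contact force. Lifting gently.

>>> {"name": "send_rows", "arguments": {
  "deltas": [
    {"dx": 0, "dy": 0, "dz": 2, "rx": 0, "ry": 0, "rz": 0},
    {"dx": 0, "dy": 0, "dz": 4, "rx": 0, "ry": 0, "rz": 0},
    {"dx": 0, "dy": 0, "dz": 6, "rx": 0, "ry": 0, "rz": 0},
    {"dx": 0, "dy": 0, "dz": 8, "rx": 0, "ry": 0, "rz": 0},
    {"dx": 0, "dy": 0, "dz": 8, "rx": 0, "ry": 0, "rz": 0}
  ]
}}

```text
clock: 3.68
tcp_pos: [0.5461, -0.0125, 0.1511]
orientation: [-2.025, -1.536, -0.832]
contact_force: [0.5, -3.6, -4.0]
grip_width: 0.0002
gripper_force: 2.8
```

>>> {"name": "send_rows", "arguments": {
  "deltas": [
    {"dx": 0, "dy": 0, "dz": 2, "rx": 0, "ry": 0, "rz": 0},
    {"dx": 0, "dy": 0, "dz": 4, "rx": 0, "ry": 0, "rz": 0},
    {"dx": 0, "dy": 0, "dz": 6, "rx": 0, "ry": 0, "rz": 0},
    {"dx": 0, "dy": 0, "dz": 8, "rx": 0, "ry": 0, "rz": 0},
    {"dx": 0, "dy": 0, "dz": 8, "rx": 0, "ry": 0, "rz": 0}
  ]
}}

```text
clock: 4.1
tcp_pos: [0.5459, -0.0123, 0.1586]
orientation: [-2.025, -1.536, -0.83]
contact_force: [-1.6, -5.6, -5.1]
grip_width: 0.0001
gripper_force: 3.8
```

```bash
cat >> h.py <<'E'
def ring():
    for n in("scene","top"):
        f=r.grab_frame(n); P=cloud(f); hsv=cv2.cvtColor(f['frame'],cv2.COLOR_BGR2HSV); H,S,V=[hsv[...,i].astype(int) for i in range(3)]
        m=((H<5)|(H>174))&(S>180)&(V>80)&(P[...,2]>.1)&(P[...,2]<.22); q=P[m]; zt=np.percentile(q[:,2],97); t=q[q[:,2]>zt-.010]
        b=(abs(H-115)<12)&(S>150)&(V>60)&(abs(P[...,2]-.09)<.004)&(P[...,0]>.3)&(P[...,0]<.8); c=P[b][:,:2]; c=c-c.mean(0); w,E=np.linalg.eigh(np.cov(c.T)); e=E[:,1]*np.sign(E[1,1])
        print(n,'ring top z',zt.round(4),'bar mid',((t.max(0)+t.min(0))/2).round(4),'arm deg',np.degrees(np.arctan2(e[1],e[0])).round(2))
E
python3 -c "
from h import *
to(C); ring()"
```

```text
t 4.1 tcp [ 0.5459 -0.0123  0.1586] shift mm [ -2.9  -5.2 -13.6] turn deg [ 0.2 -0.3  0. ] F [-1.6 -5.6 -5.1] q [-0.16  0.58  0.63  2.05 -1.22  1.24  0.97]
scene ring top z 0.1895 bar mid [ 0.5486 -0.0177  0.1849] arm deg 74.69
top ring top z 0.19 bar mid [ 0.5433 -0.0174  0.1859] arm deg 73.92
```

Lift is about 13.5 mm with force near 7 N. I'll add 2 mm, then swing the first 10°.

>>> {"name": "send_rows", "arguments": {
  "deltas": [
    {"dx": 0, "dy": 0, "dz": 2, "rx": 0, "ry": 0, "rz": 0},
    {"dx": -5.2, "dy": 1.5, "dz": 2, "rx": 0, "ry": 0, "rz": -2.5},
    {"dx": -10.4, "dy": 3.3, "dz": 2, "rx": 0, "ry": 0, "rz": -5},
    {"dx": -15.4, "dy": 5.2, "dz": 2, "rx": 0, "ry": 0, "rz": -7.5},
    {"dx": -20.4, "dy": 7.4, "dz": 2, "rx": 0, "ry": 0, "rz": -10}
  ]
}}

```text
clock: 4.62
tcp_pos: [0.5251, -0.0044, 0.1601]
orientation: [-2.184, -1.371, -0.896]
contact_force: [0.1, -3.3, -4.6]
grip_width: -0.0002
gripper_force: 3.0
```

```bash
python3 -c "
from h import *
to(C,-.349); ring()"
```

```text
t 4.6167 tcp [ 0.5251 -0.0044  0.1601] shift mm [ 17.9 -13.1 -15.1] turn deg [ 0.1 -0.3 -9.9] F [ 0.1 -3.3 -4.6] q [-0.18  0.49  0.62  2.19 -1.33  1.11  0.93]
scene ring top z 0.1907 bar mid [ 0.525  -0.0093  0.1867] arm deg 64.3
top ring top z 0.1916 bar mid [ 0.5194 -0.0082  0.1871] arm deg 62.61
```

Arm at about -10.5°, and the ring follows. Joint 5 is close to its limit, so I'll continue without further yaw.

>>> {"name": "send_rows", "arguments": {
  "deltas": [
    {"dx": -2.8, "dy": 1.5, "dz": 0, "rx": 0, "ry": 0, "rz": 1},
    {"dx": -5.6, "dy": 3, "dz": 0, "rx": 0, "ry": 0, "rz": 2},
    {"dx": -8.5, "dy": 4.6, "dz": 0, "rx": 0, "ry": 0, "rz": 3}
  ]
}}

```text
clock: 4.97
tcp_pos: [0.5173, -0.0003, 0.1604]
orientation: [-2.134, -1.426, -0.876]
contact_force: [-1.6, -5.7, -5.0]
grip_width: 0.0001
gripper_force: 4.2
```

```bash
python3 -c "
from h import *
to(C,-.349); ring()"
```

```text
t 4.9667 tcp [ 5.173e-01 -3.000e-04  1.604e-01] shift mm [ 25.7 -17.2 -15.4] turn deg [  0.1  -0.3 -13.1] F [-1.6 -5.7 -5. ] q [-0.18  0.49  0.62  2.18 -1.29  1.14  0.95]
scene ring top z 0.1906 bar mid [ 0.5184 -0.0053  0.1867] arm deg 60.85
top ring top z 0.192 bar mid [ 0.5137 -0.0054  0.1874] arm deg 59.84
```

Arm at -14.0°, with 6° (13.6 mm) to go.

>>> {"name": "send_rows", "arguments": {
  "deltas": [
    {"dx": -3, "dy": 1.8, "dz": 0, "rx": 0, "ry": 0, "rz": 0.5},
    {"dx": -6, "dy": 3.7, "dz": 0, "rx": 0, "ry": 0, "rz": 1},
    {"dx": -9, "dy": 5.6, "dz": 0, "rx": 0, "ry": 0, "rz": 1},
    {"dx": -11.5, "dy": 7.3, "dz": 0, "rx": 0, "ry": 0, "rz": 1},
    {"dx": -11.5, "dy": 7.3, "dz": 0, "rx": 0, "ry": 0, "rz": 1}
  ]
}}

```text
clock: 5.48
tcp_pos: [0.505, 0.0072, 0.16]
orientation: [-2.119, -1.441, -0.868]
contact_force: [-4.6, -6.3, -4.9]
grip_width: -0.0
gripper_force: 4.6
```

```bash
python3 -c "
from h import *
to(C,-.349); ring()"
```

```text
t 5.4833 tcp [0.505  0.0072 0.16  ] shift mm [ 38.  -24.7 -15. ] turn deg [  0.1  -0.4 -14.1] F [-4.6 -6.3 -4.9] q [-0.19  0.48  0.62  2.21 -1.28  1.13  0.97]
scene ring top z 0.1905 bar mid [0.5059 0.0011 0.186 ] arm deg 54.51
top ring top z 0.1914 bar mid [0.5023 0.0025 0.1874] arm deg 54.02
```

Arm at about -20.0°, on the hole. Lowering.

>>> {"name": "send_rows", "arguments": {
  "deltas": [
    {"dx": 0, "dy": 0, "dz": -3.5, "rx": 0, "ry": 0, "rz": 0},
    {"dx": 0, "dy": 0, "dz": -7, "rx": 0, "ry": 0, "rz": 0},
    {"dx": 0, "dy": 0, "dz": -10.5, "rx": 0, "ry": 0, "rz": 0},
    {"dx": 0, "dy": 0, "dz": -14, "rx": 0, "ry": 0, "rz": 0},
    {"dx": 0, "dy": 0, "dz": -16, "rx": 0, "ry": 0, "rz": 0}
  ]
}}

```text
clock: 6.0
tcp_pos: [0.5057, 0.007, 0.1442]
orientation: [-2.119, -1.441, -0.87]
contact_force: [-5.1, -6.5, 1.2]
grip_width: -0.0001
gripper_force: 2.1
```

```bash
python3 -c "
from h import *
to(C,-.349); ring(); print(target(-.14).as_matrix()[:,2])"
```

```text
t 6.0 tcp [0.5057 0.007  0.1442] shift mm [ 37.3 -24.5   0.8] turn deg [  0.1  -0.3 -14.1] F [-5.1 -6.5  1.2] q [-0.16  0.51  0.59  2.21 -1.31  1.12  1.01]
scene ring top z 0.1758 bar mid [0.5096 0.0012 0.1711] arm deg 54.83
top ring top z 0.176 bar mid [0.5028 0.002  0.1715] arm deg 54.2
[ 0.28271615  0.64812929 -0.70710678]
```

The pin reads home: the ring top is at 0.1758, its starting height. Withdrawing along the tool axis.

>>> {"name": "send_rows", "arguments": {
  "deltas": [
    {"dx": -1.5, "dy": -4, "dz": 3.5, "rx": 0, "ry": 0, "rz": 0},
    {"dx": -5, "dy": -12.5, "dz": 13, "rx": 0, "ry": 0, "rz": 0},
    {"dx": -10, "dy": -25, "dz": 27, "rx": 0, "ry": 0, "rz": 0},
    {"dx": -15, "dy": -38, "dz": 41, "rx": 0, "ry": 0, "rz": 0},
    {"dx": -20, "dy": -51, "dz": 55, "rx": 0, "ry": 0, "rz": 0}
  ]
}}

```text
clock: 6.52
tcp_pos: [0.4863, -0.0427, 0.2015]
orientation: [-2.114, -1.442, -0.873]
contact_force: [1.2, 0.9, -0.0]
grip_width: -0.0002
gripper_force: 0.0
```

>>> {"name": "send_rows", "arguments": {
  "deltas": [
    {"dx": -4, "dy": -10, "dz": 11, "rx": 0, "ry": 0, "rz": 0},
    {"dx": -10, "dy": -25, "dz": 27, "rx": 0, "ry": 0, "rz": 0},
    {"dx": -15, "dy": -38, "dz": 41, "rx": 0, "ry": 0, "rz": 0},
    {"dx": -15, "dy": -38, "dz": 41, "rx": 0, "ry": 0, "rz": 0},
    {"dx": -15, "dy": -38, "dz": 41, "rx": 0, "ry": 0, "rz": 0}
  ]
}}

```text
clock: 6.93
tcp_pos: [0.4717, -0.0811, 0.242]
orientation: [-2.117, -1.442, -0.875]
contact_force: [0.7, -0.4, -0.9]
grip_width: -0.0004
gripper_force: 0.0
```

Run:
```python
from h import *
to(C,-.349); ring()
ims=[]
for n in("scene","top"):
    f=r.grab_frame(n); v,u=(120,130) if n=="scene" else (130,170); ims.append(cv2.resize(f['frame'][v:v+190,u:u+210],(400,362),interpolation=3))
cv2.imwrite('pics/d1.png',np.hstack(ims))
```

```text
t 6.9333 tcp [ 0.4717 -0.0811  0.242 ] shift mm [ 71.3  63.6 -97. ] turn deg [  0.   -0.1 -14.1] F [ 0.7 -0.4 -0.9] q [-0.08  0.35  0.72  2.12 -1.04  1.29  0.86]
scene ring top z 0.1756 bar mid [0.5066 0.0012 0.1713] arm deg 55.12
top ring top z 0.1758 bar mid [0.5037 0.0022 0.1714] arm deg 54.58
```

View pics/d1.png

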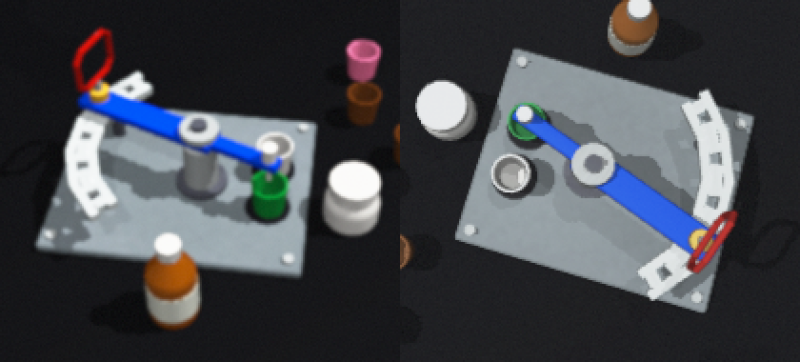

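The probe is over the green cup (scene crop (270,160), top crop (523,115)). The pin is home at -19.4°, within play, the cups, bottle and jar are unmoved, and the gripper is clear.

```bash
python3 -c "
from bench import r
print(r.hand_in())"
```

```text
the job is handed in; nothing more can be done
None
```

I hooked and lifted the pin, swung the arm one hole (about -19.5° by camera) so the probe hangs over the green cup, let the pin drop home, and handed the job in with the gripper clear and both cups, the bottle and the jar standing where they were; the hand-in returned no verdict.

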